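# Refill the hallway bowl with cedar balls from a spouted carton

## Robot

A 6-joint arm with a two-finger parallel gripper is mounted at the origin on the work surface. World frame = base frame: x ahead of the robot, y to its left, z up, the work surface at z = 0. Lengths are in m, angles in rad, forces in N, time in s.
With the tool pointing down it reaches from about 0.275 to 0.775 m from the base axis. Payload 14.6 kg.
Tool frame: the origin (TCP) lies midway between the tips of the shut fingers; the grasp point (between the pads) lies ctrl.pinch_z behind it (ctrl.pinch_z is the distance from the TCP to the grasp point, in m); z points along the fingers, y is the line along which they close (so a half turn about z gives the same grasp; the last joint's range is limited). The gripper opens to 85 mm and grips with 20 to 120 N. Pads are 22 mm wide; open, the fingers measure 114 mm over their backs; the gripper's body (76 mm by 85 mm) begins 54 mm behind the grasp point. The pads swing forward as they close: fully open they stand 13 mm farther back than shut.
Start: joints at [-1.463, 0.263, -0.048, 1.259, 0, 1.415], TCP at [0.136, -0.507, 0.231] pointing down, gripper open.
Joint ranges: [-2.65, 2.65], [-0.89, 1.7], [-1.18, 1.37], [-2.13, 2.11], [-1.35, 1.29], [-3.14, 3.14]. Speed limits (rad/s): [1.89, 1.89, 2.57, 2.79, 3.14, 3.14].

## Interface

Orientations are given as a rotation vector (axis times angle).
In Python, from station import state, eyes, ctrl, spotter gives the robot as it stands.
- The arm moves only by the tool arm_command, never from a script. Its arguments are lists of equal length, an entry for each row: "hand": the finger opening in cm, from 0 to 8.54; "offset": the shift along the tool's x, y, z in cm, a list of three; "yaw": the turn about the tool's z in rad. In form: {"hand": [hand, ...], "offset": [[dx, dy, dz], ...], "yaw": [yaw, ...]}. A call has 1 to 12 rows; each row is the pose to reach, as a shift and turn from the pose commanded when the call began, along the tool's axes at that moment; what a row does not reach only later rows make up. A row lasts 1/10 s, in which the tool goes at most 50 mm and 8.59 degrees, less where a joint would pass 70% of its speed; a pose out of reach is approached as far as the arm can. A call with a gripper value outside its range is refused whole. The fingers move at their own pace and stop on an object; "grip_force" is the grip in N (left out, the last holds). Time passes only in rows, so rows that repeat a pose let the fingers close. It gives the time, the measured TCP pose, the force, the opening and the grip force at its end, in the units of the state.
- state(): the state, without advancing time (a new reading comes with each control period).
- eyes.snapshot(name): name is "scene" or "top" or "wrist"; returns a dict with "image" (420x560x3 uint8, blue, green, red), "intrinsics" (3x3 intrinsics, pixels), "rvec" (rotation vector, rad) and "tvec" (3), from world to camera coordinates, as OpenCV has them. Camera axes: x right, y down, z forward; pixel columns grow to the right and rows downward; lengths in m; the calibration is good to about 2 mm. A picture is of the moment at which its call begins. There is no depth.
- ctrl.job_done(): hands the job in; it is judged then, once.
Trained networks look in a picture, given as the dict that the camera call returned (one of the last four; its "shot" number tells which), for a name from the list of things; names that differ only in an ending like _2 or _b are one class to them, and where a whole thing is asked for, a point or a joint stands for the part that bears it (a point fixed in the world has none). Each returns a list of dicts, best first, with "conf" (0 to 1); they miss things now and then, are a little off and sometimes report something else, mostly with a low value. They report only what shows in the picture. A call takes as long as a camera call. They do not tell look-alikes from the thing itself.
- spotter.outline_of(picture, label): "region" (420x560 bool, what is visible of it) and "extent" ([left, top, width, height] in pixels, round what is visible of it).
- spotter.spot_point(picture, label): "at" ([column, row] in pixels: a listed point, or the origin of a listed thing).
The state is a dict: "clock": time; "joint_pos": joint angles; "qd": joint speeds; "tau": joint torques, N m; "eef_pos": TCP position; "orientation": TCP orientation; "ft_force": force on the tool from outside, world axes, zero at the start; "wrist_torque": the same for the moment, N m; "finger_gap": finger opening in m; "grasp_force": force on a finger pad.
Only numpy, scipy, OpenCV 4.12 (cv2) and the standard library are available. Lean on these libraries where they do the work, as an engineer would, in place of code of your own. Each camera call takes 0.05 s, during which the arm holds its last target. There are 200 camera calls.

## Task

Pull the white folding spout of the green carton all the way out while the carton lies on the console, then pick the carton up and tip it gently so that all three cedar balls run out of the spout into the grey bowl (not the blue one). Leave the grey bowl standing in its place in the tray, and lay the carton back down flat on its base on the console.

Things in the scene. Friction and masses are not known exactly. Their poses are not given: they have to be found in the camera images.
- carton: green carton with cream bands and a clear window on top, lying flat: 130 mm long (its x), 56 mm wide (its y), 48 mm high, 4 mm walls, about 0.35 kg; origin at the centre of its underside, z up. The spout closes its front end, at its own -x. Stiff; may be gripped across the 56 mm width from above at its middle. Three balls lie loose inside on its floor.
- spout (a joint): white fold-out spout in the carton's -x end: 0 = shut (plate upright; starts within 0.12), 1.2 rad = fully out (stop), as a 68 mm chute with side cheeks, rising forward 21 degrees from the carton's floor. Hinge along carton y at carton x -65, z 4 mm. Stiff (0.05 N m), stays where left. Balls start to run out when the carton tilts nose down past 21 degrees; 40 to 45 degrees empties it.
- spout_lip (a point): middle of the free end (red edge) of the spout's lip, 68 mm from the hinge. Shut, the lip, 46 mm wide and 4 mm thick, stands 24 mm proud of the carton's top just ahead of its front edge, free to be hooked from behind or pinched across its 46 mm; draw it forward (carton -x) and down. Fully out, the lip end is 128 mm ahead of the carton's origin and 29 mm up.
- grey_bowl: round grey ceramic bowl, 136 mm across the rim, 55 mm high, 5 mm walls, 0.45 kg, on the 4 mm floor of a steel mesh tray (rim 25 mm high); a blue bowl (120 mm across, 50 mm high) stands about 180 mm away to one side (world +y or -y). Origin at the centre of its underside
- ball1: cedar ball, 20 mm across, 12 g; origin at its centre; starts inside the carton
- ball2: cedar ball, 20 mm across, 12 g; origin at its centre; starts inside the carton
- ball3: cedar ball, 20 mm across, 12 g; origin at its centre; starts inside the carton
Not all that is in view belongs to the job. Leave any orange or purple look-alike of the carton alone. What is shaped like the grey_bowl but red is not meant.

How it is judged:
By the outcome, as a careful person would: the job done as asked, in the order asked, and still so for the second after the job is handed in, with the robot touching nothing.
It also fails if it takes over 64 s, if anything falls off the work surface, if the arm or the gripper's body presses on something with over 40 N, if the wrist force passes 120 N, or if a joint passes its speed limit or range.

## Working session

There is one attempt and no reset: what is moved stays moved. The work goes in short steps, Python scripts to look and compute and a tool call to move; the robot and the scene stay as the last step left them, time stands still between calls to the robot, and variables do not carry over. Pictures are saved under pics/ and viewed, at most 13 in all, crops included, and the job is handed in when it is done.

Besides the shell and the picture viewer there is one more tool, called after "Call:" as a command line: name --pt "numbers of a row" for each row, then --argument value for the rest. arm_command: Moves the arm, as the interface text tells. Its arguments: {"type":"object","properties":{"hand":{"type":"array","items":{"type":"number"}},"offset":{"type":"array","items":{"type":"array","items":{"type":"number"}}},"yaw":{"type":"array","items":{"type":"number"}},"grip_force":{"type":"number"}},"required":["hand","offset","yaw"]}

```bash
ls; mkdir -p pics
cat > h.py <<'E'
import numpy as np, cv2
from station import state, eyes, ctrl, spotter
def ray(p,uv):
    R=cv2.Rodrigues(np.array(p["rvec"],float))[0]; t=np.array(p["tvec"],float).ravel()
    d=R.T@np.linalg.inv(np.array(p["intrinsics"]))@np.array([uv[0],uv[1],1.]); return -R.T@t,d
def onz(p,uv,z):
    o,d=ray(p,uv); return o+d*(z-o[2])/d[2]
def proj(p,X):
    return cv2.projectPoints(np.array(X,float).reshape(-1,3),np.array(p["rvec"],float),np.array(p["tvec"],float),np.array(p["intrinsics"],float),None)[0].reshape(-1,2)
def tri(ps,uvs):
    A=np.zeros((3,3));b=np.zeros(3)
    for p,u in zip(ps,uvs):
        o,d=ray(p,u); d=d/np.linalg.norm(d); M=np.eye(3)-np.outer(d,d); A+=M;b+=M@o
    return np.linalg.solve(A,b)
E
python3 - <<'E'
from h import *
np.set_printoptions(precision=3,suppress=True)
s=state(); print({k:np.round(v,3) for k,v in s.items()}, ctrl.pinch_z)
for n in ["scene","top"]:
    p=eyes.snapshot(n); cv2.imwrite(f"pics/{n}.png",p["image"]); print(n,"cam",ray(p,(280,210)))
    for l in ["carton","spout_lip","grey_bowl"]:
        print(l,[(np.round(r["at"]),round(r["conf"],2)) for r in spotter.spot_point(p,l)],[(r["extent"],round(r["conf"],2)) for r in spotter.outline_of(p,l)])
E
```

```text
pics
{'clock': np.float64(0.0), 'joint_pos': array([-1.463,  0.264, -0.049,  1.259,  0.   ,  1.416]), 'qd': array([ 0.002, -0.001, -0.001, -0.002, -0.001,  0.   ]), 'tau': array([  0.001, -63.762,  38.456,   0.014,  -0.   ,   0.   ]), 'eef_pos': array([ 0.136, -0.507,  0.231]), 'orientation': array([-3.113, -0.411, -0.   ]), 'ft_force': array([ 0.504, -0.602, -1.111]), 'wrist_torque': array([ 0.006,  0.024, -0.015]), 'grasp_force': np.float64(0.0), 'finger_gap': np.float64(0.085)} 0.0187
scene cam (array([1.191, 0.252, 0.742]), array([-0.692, -0.23 , -0.684]))
carton [(array([430., 256.]), 0.9), (array([285., 276.]), 0.73)] [([408.9, 219.8, 53.1, 62.6], 0.79), ([260.9, 237.4, 48.8, 66.0], 0.74), ([347.9, 221.9, 27.9, 68.4], 0.56)]
spout_lip [(array([266., 276.]), 0.95), (array([366., 224.]), 0.8), (array([456., 258.]), 0.75)] [([435.6, 256.4, 27.4, 29.0], 0.94), ([354.3, 221.1, 21.3, 10.0], 0.82), ([257.2, 274.3, 29.2, 24.7], 0.77)]
grey_bowl [(array([150., 215.]), 0.72), (array([186., 163.]), 0.62)] [([110.4, 182.4, 58.8, 39.3], 0.89), ([161.1, 135.7, 46.9, 38.2], 0.75)]
top cam (array([0.415, 0.024, 0.957]), array([ 0.069,  0.002, -0.998]))
carton [(array([138., 205.]), 0.83), (array([260., 148.]), 0.82), (array([198., 178.]), 0.81)] [([179.0, 147.2, 35.5, 57.9], 0.84), ([244.5, 110.7, 34.8, 66.4], 0.81), ([106.4, 171.2, 52.1, 64.9], 0.68)]
spout_lip [(array([111., 174.]), 0.7), (array([194., 206.]), 0.45)] [([102.8, 170.9, 25.6, 20.0], 0.59)]
grey_bowl [(array([421., 178.]), 0.97), (array([423., 269.]), 0.55)] [([397.5, 146.6, 59.5, 59.7], 0.68)]
```

View pics/scene.png

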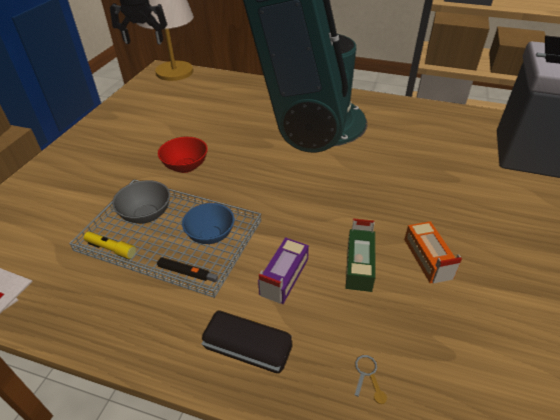

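View pics/top.png

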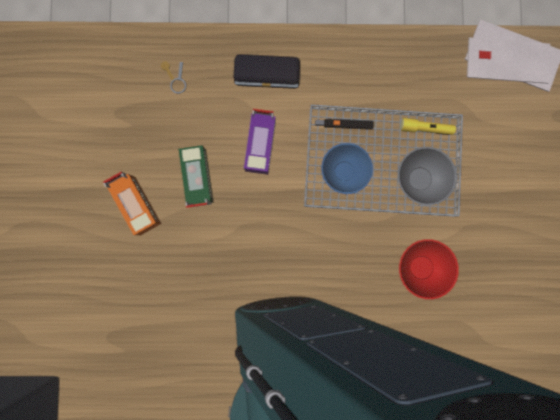

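The two pictures agree on what each thing is:

| Thing | Scene pixel | Top pixel | Choice |
|---|---|---|---|
| Green carton | (361,258) | (196,176) | Chosen; red spout edge at scene (364,223), top (200,206) |
| Purple carton | (285,270) | (260,142) | Look-alike, leave |
| Orange carton | (432,252) | (132,204) | Look-alike, leave |
| Grey bowl | (142,203) | (427,176) | Chosen |
| Blue bowl | (208,224) | (347,168) | Not the target |
| Red bowl | (183,156) | (429,268) | Not meant |

Run:
```python
from h import *
np.set_printoptions(precision=4,suppress=True)
a=eyes.snapshot("scene"); b=eyes.snapshot("top")
im=b["image"]
hsv=cv2.cvtColor(im,cv2.COLOR_BGR2HSV)
cv2.imwrite("pics/crop.png",np.hstack([cv2.resize(a["image"][205:305,320:410],(390,433),interpolation=cv2.INTER_CUBIC),cv2.resize(im[130:230,150:240],(390,433),interpolation=cv2.INTER_CUBIC)]))
print("lip tri",tri([a,b],[(364,222),(199,206)]))
for p in (a,b):
  for l in ("carton","grey_bowl"):
    for r in spotter.outline_of(p,l):
        m=r["region"]; c=np.array(np.nonzero(m)).mean(1)[::-1]; print(l,c,p["image"][m].mean(0),cv2.minAreaRect(np.argwhere(m)[:,::-1].astype(np.float32)))
print("bowl rim top, z=.059",onz(b,(427.3,176.4),.059), onz(a,(142,203),.059), "carton top", onz(b,(195.5,176),.048),onz(a,(361.5,256),.048))
print("top ends z.048",onz(b,(191.5,147),.048),onz(b,(200,205),.048))
print("blue",onz(b,(347,168),.054))
```

```text
lip tri [0.4846 0.2113 0.0614]
carton [431.7271 251.9196] [ 55.1832  85.4674 130.7202] ((433.13848876953125, 249.4923095703125), (66.48260498046875, 39.19497299194336), 60.2551155090332)
carton [361.2045 256.2581] [62.4854 86.4399 81.3523] ((361.6810607910156, 254.9224090576172), (29.184844970703125, 71.05364990234375), 3.3664605617523193)
carton [283.1812 270.0946] [ 97.1454  80.469  109.0881] ((282.4398193359375, 268.8863525390625), (34.76029586791992, 65.38359069824219), 28.393020629882812)
grey_bowl [182.8434 153.3381] [ 16.7378  26.7434 126.7845] ((183.8461456298828, 152.26922607421875), (38.551666259765625, 46.594818115234375), 56.3099365234375)
grey_bowl [141.5262 200.7004] [70.6644 74.6778 76.7657] ((140.5, 201.0), (42.0, 57.0), 90.0)
carton [132.6082 202.667 ] [ 86.8088 119.868  167.15  ] ((132.69491577148438, 202.01290893554688), (66.99018859863281, 31.53371810913086), 60.10109329223633)
carton [195.6691 176.0747] [101.1216 119.5315 107.5117] ((195.67999267578125, 175.75999450683594), (59.96265411376953, 27.71858787536621), 81.8698959350586)
carton [259.9336 141.4938] [140.0924 104.8021 134.5583] ((260.13995361328125, 141.01998901367188), (25.73868751525879, 63.922454833984375), 8.130102157592773)
grey_bowl [428.8119 268.7567] [ 40.2599  45.052  145.5258] ((429.15380859375, 268.76922607421875), (59.35292053222656, 58.798221588134766), 33.6900634765625)
bowl rim top, z=.059 [ 0.5555 -0.3079  0.059 ] [ 0.5744 -0.2942  0.059 ] carton top [0.5552 0.2196 0.048 ] [0.5719 0.2266 0.048 ]
top ends z.048 [0.6223 0.2301 0.048 ] [0.4887 0.2081 0.048 ]
blue [ 0.5746 -0.1264  0.054 ]
```

View pics/crop.png

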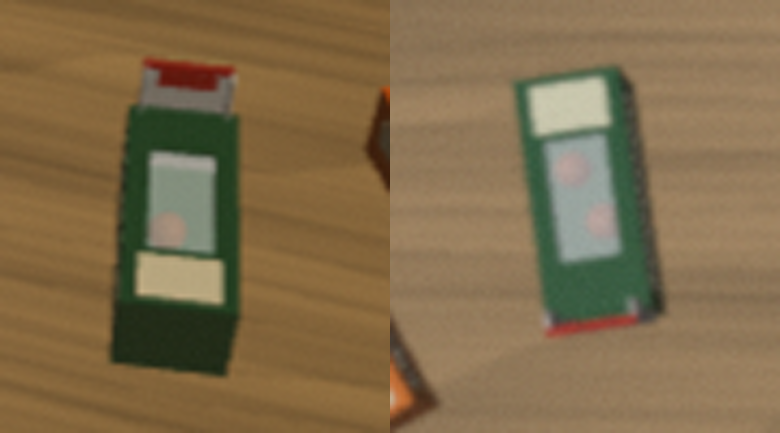

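The crop confirms it: a green carton with cream bands and a clear window, and a red-edged lip at its end towards the robot (crop (190,72) and (590,327)). Carton centre is about (0.556, 0.219) at a heading of about 0.15; grey bowl is about (0.56, -0.305). I'm moving above the lip for a closer look.

Call:
arm_command --hand '[0, 0, 0, 0, 0, 0, 0, 0, 0, 0, 0, 0]' --pt "53 -57 0" --pt "53 -57 0" --pt "53 -57 0" --pt "53 -57 0" --pt "53 -57 0" --pt "53 -57 0" --pt "53 -57 0" --pt "53 -57 0" --pt "53 -57 0" --pt "53 -57 0" --pt "53 -57 0" --pt "53 -57 0" --yaw '[0.11, 0.11, 0.11, 0.11, 0.11, 0.11, 0.11, 0.11, 0.11, 0.11, 0.11, 0.11]'

```text
clock: 2.2
eef_pos: [0.4138, 0.0183, 0.2316]
orientation: [3.132, 0.24, 0.001]
ft_force: [0.9, -1.8, -0.3]
finger_gap: -0.0002
grasp_force: 0.0
```

Call:
arm_command --hand '[0, 0, 0, 0, 0, 0]' --pt "7.5 -18 0" --pt "7.5 -18 0" --pt "7.5 -18 0" --pt "7.5 -18 0" --pt "7.5 -18 0" --pt "7.5 -18 0" --yaw '[0, 0, 0, 0, 0, 0]'

```text
clock: 2.8
eef_pos: [0.465, 0.1783, 0.231]
orientation: [-3.107, -0.298, 0.005]
ft_force: [-0.8, 0.4, 0.1]
finger_gap: -0.0001
grasp_force: 0.0
```

Run:
```python
from h import *
np.set_printoptions(precision=4,suppress=True)
s=state(); print(s["eef_pos"],s["orientation"],s["joint_pos"])
p=eyes.snapshot("wrist"); cv2.imwrite("pics/w1.png",p["image"]); print(ray(p,(280,210)))
for l in ["carton","spout_lip"]:
    print(l,[(np.round(r["at"]),round(r["conf"],2)) for r in spotter.spot_point(p,l)],[(r["extent"],round(r["conf"],2)) for r in spotter.outline_of(p,l)])
```

```text
[0.465  0.1783 0.231 ] [-3.107  -0.2983  0.0047] [ 0.1905  0.216  -0.1139  1.2419  0.0205  3.1407]
(array([0.5473, 0.1908, 0.3744]), array([-0.3272, -0.0487, -0.9437]))
carton [(array([260.,  80.]), 0.69), (array([409.,  35.]), 0.69)] [([228.6, 0.0, 57.7, 166.6], 0.96), ([363.6, 1.0, 112.4, 107.6], 0.88), ([27.9, 39.5, 147.4, 151.7], 0.61)]
spout_lip [(array([250., 160.]), 0.84)] [([229.9, 143.4, 47.1, 16.8], 0.85), ([27.9, 40.0, 69.6, 35.1], 0.58)]
```

View pics/w1.png

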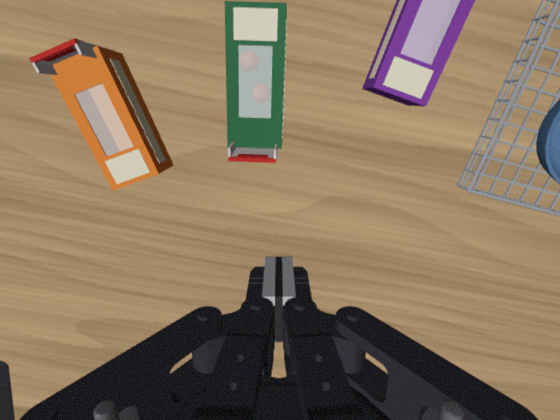

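The close view shows the green carton from (226,2) to (282,150), with its red lip edge at (253,160). Joint 6 is at its limit, so I'll give the tool a half turn. First I'll measure from this picture.

Run:
```python
from h import *
np.set_printoptions(precision=4,suppress=True)
p=eyes.snapshot("wrist")
for n,uv,z in [("nl",(228.5,148),.048),("nr",(282,148),.048),("fl",(226,2),.048),("fr",(287,3),.048),("lipL",(229,160),.071),("lipR",(277,160),.071),("rearwindow",(255.5,117),.048)]: print(n,onz(p,uv,z))
m=[r for r in spotter.outline_of(p,"carton") if 220<r["extent"][0]<240][0]["region"]
for row in (30,60,90,120): c=np.nonzero(m[row])[0]; print(row,onz(p,((c[0]+c[-1])/2,row),.045),c[[0,-1]])
```

```text
nl [0.4905 0.2384 0.048 ]
nr [0.5011 0.184  0.048 ]
fl [0.6196 0.2586 0.048 ]
fr [0.6289 0.2044 0.048 ]
lipL [0.4831 0.2329 0.071 ]
lipR [0.4921 0.1869 0.071 ]
rearwindow [0.5263 0.216  0.048 ]
30 [0.6028 0.23   0.045 ] [224 285]
60 [0.5777 0.2258 0.045 ] [225 284]
90 [0.5511 0.2219 0.045 ] [225 283]
120 [0.5229 0.2172 0.045 ] [226 282]
```

Call:
arm_command --hand '[0, 0, 0, 0, 0, 0, 0, 0, 0, 0, 0, 0]' --pt "0 0 0" --pt "0 0 0" --pt "0 0 0" --pt "0 0 0" --pt "0 0 0" --pt "0 0 0" --pt "0 0 0" --pt "0 0 0" --pt "0 0 0" --pt "0 0 0" --pt "0 0 0" --pt "0 0 0" --yaw '[-0.15, -0.3, -0.45, -0.6, -0.75, -0.9, -1.05, -1.2, -1.35, -1.5, -1.65, -1.8]'

```text
clock: 4.35
eef_pos: [0.4651, 0.1779, 0.2314]
orientation: [-1.694, -2.628, -0.023]
ft_force: [-0.8, -0.5, 0.0]
finger_gap: -0.0
grasp_force: 0.0
```

Call:
arm_command --hand '[0, 0, 0, 0, 0, 0, 0, 0, 0, 0]' --pt "1.3 6 4" --pt "1.3 6 8" --pt "1.3 6 12" --pt "1.3 6 13" --pt "1.3 6 13" --pt "1.3 6 13" --pt "1.3 6 13" --pt "1.3 6 13" --pt "1.3 6 13" --pt "1.3 6 13" --yaw '[-0.15, -0.3, -0.45, -0.6, -0.75, -0.9, -1.05, -1.2, -1.3, -1.3]'

```text
clock: 5.35
eef_pos: [0.5141, 0.2169, 0.1019]
orientation: [0.236, -3.13, -0.032]
ft_force: [0.4, -0.8, 0.1]
finger_gap: -0.0001
grasp_force: 0.0
```

```bash
cat >> h.py <<'E'
np.set_printoptions(precision=4,suppress=True)
H=np.array([.4958,.2112]); A=np.array([np.cos(.158),np.sin(.158)])
def rep():
    s=state(); R=cv2.Rodrigues(np.array(s["orientation"],float))[0]; e=np.array(s["eef_pos"]); d=e[:2]-H
    print("t",s["clock"],"tcp",e,"f,side(mm)",-1e3*d@A,1e3*(d[1]*A[0]-d[0]*A[1]),"toolx ang",np.arctan2(R[1,0],R[0,0]),"tilt",R[:,2],"F",s["ft_force"],"q",s["joint_pos"])
    return s,R
E
python3 -c "
from h import *; rep()"
```

```text
t 5.35 tcp [0.5141 0.2169 0.1019] f,side(mm) -18.989794632006063 2.766880199015923 toolx ang -2.991132971629155 tilt [-0.0042  0.0203 -0.9998] F [ 0.4169 -0.7745  0.0625] q [ 0.2425  0.3868 -0.2268  0.9563  0.0207  0.0921]
```

Call:
arm_command --hand '[0, 0, 0, 0, 0, 0, 0, 0, 0, 0]' --pt "0 -0.2 3" --pt "0 -0.2 4.2" --pt "0.6 -0.2 4.3" --pt "1.1 -0.2 4.3" --pt "1.7 -0.2 4.4" --pt "2.3 -0.2 4.5" --pt "2.8 -0.2 4.7" --pt "3.3 -0.2 4.9" --pt "3.7 -0.2 5.2" --pt "3.7 -0.2 5.2" --yaw '[0, 0, 0, 0, 0, 0, 0, 0, 0, 0]'

```text
clock: 6.35
eef_pos: [0.4768, 0.2107, 0.0495]
orientation: [0.234, -3.129, -0.032]
ft_force: [0.0, 0.0, 1.1]
finger_gap: 0.0003
grasp_force: 0.0
```

```bash
python3 -c "
from h import *; rep()
p=eyes.snapshot('wrist'); q=eyes.snapshot('scene')
cv2.imwrite('pics/w2.png',np.hstack([cv2.resize(p['image'],(460,345)),cv2.resize(q['image'][190:300,300:410],(340,345))]))"
```

```text
t 6.35 tcp [0.4768 0.2107 0.0495] f,side(mm) 18.888880922737243 2.467386332862607 toolx ang -2.992049147102003 tilt [-0.0052  0.0202 -0.9998] F [0.0187 0.0324 1.1496] q [ 0.2481  0.3812 -0.4027  0.787   0.0208  0.0986]
```

View pics/w2.png

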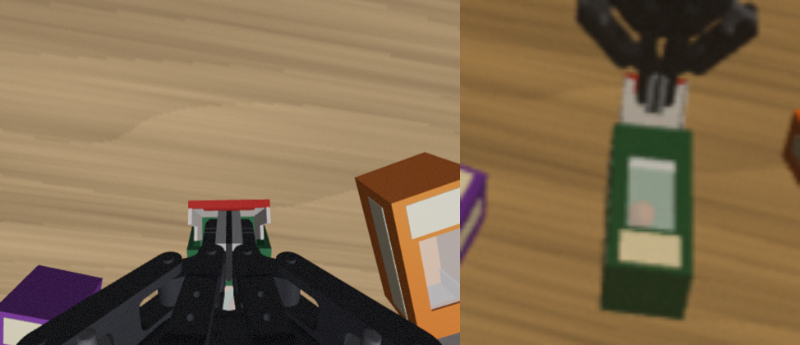

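Left view: the lip is leaning forward with its red edge at (229,205), just ahead of the fingers. I'll continue the arc.

Call:
arm_command --hand '[0, 0, 0, 0, 0, 0, 0, 0, 0, 0]' --pt "0.4 0 0.3" --pt "0.8 0 0.6" --pt "1.15 0 1.0" --pt "1.5 0 1.4" --pt "1.65 0 1.65" --pt "1.8 0 1.9" --pt "1.95 0 2.15" --pt "2.05 0 2.4" --pt "2.15 0 2.65" --pt "2.15 0 2.75" --yaw '[0, 0, 0, 0, 0, 0, 0, 0, 0, 0]'

```text
clock: 7.45
eef_pos: [0.456, 0.2081, 0.0222]
orientation: [0.234, -3.13, -0.032]
ft_force: [-2.1, -0.7, 5.9]
finger_gap: 0.0
grasp_force: 2.4
```

```bash
python3 -c "
from h import *; rep()"
```

```text
t 7.45 tcp [0.456  0.2081 0.0222] f,side(mm) 39.77783088669953 3.220124038203882 toolx ang -2.9920880802099914 tilt [-0.0046  0.0203 -0.9998] F [-2.112  -0.7384  5.9469] q [ 0.2534  0.3841 -0.4927  0.6933  0.0208  0.1039]
```

Call:
arm_command --hand '[0, 0, 0, 3, 8.5, 8.5]' --pt "-0.2 0 -3" --pt "-0.2 0 -7" --pt "0 0 -12" --pt "0 0 -16" --pt "0 0 -18" --pt "0 0 -18" --yaw '[0, 0, 0, 0, 0, 0]'

```text
clock: 8.05
eef_pos: [0.4583, 0.2048, 0.205]
orientation: [-0.234, 3.131, 0.034]
ft_force: [0.3, -0.3, -0.9]
finger_gap: 0.0435
grasp_force: 0.0
```

```bash
python3 -c "
from h import *; rep()
p=eyes.snapshot('wrist'); q=eyes.snapshot('scene'); t=eyes.snapshot('top')
print([(r['at'],r['conf'],onz(t,r['at'],.029)) for r in spotter.spot_point(t,'spout_lip')])
print([(r['at'],r['conf'],onz(p,r['at'],.029)) for r in spotter.spot_point(p,'spout_lip')])
print([(r['at'],r['conf'],onz(q,r['at'],.029)) for r in spotter.spot_point(q,'spout_lip')])
print('expected lip',H-A*.063, proj(q,[*(H-A*.063),.029]))
cv2.imwrite('pics/w3.png',np.hstack([cv2.resize(p['image'],(460,345)),cv2.resize(q['image'][190:300,300:410],(340,345))]))"
```

```text
t 8.05 tcp [0.4583 0.2048 0.205 ] f,side(mm) 38.03009129187502 -0.37580035820576096 toolx ang -2.9921407269257125 tilt [ 0.0003  0.0216 -0.9998] F [ 0.2817 -0.3071 -0.8816] q [ 0.2458  0.2281 -0.1692  1.168   0.0209  0.0964]
[([199.3, 231.8], 0.82, array([0.4281, 0.2123, 0.029 ])), ([263.4, 109.9], 0.54, array([0.7167, 0.0665, 0.029 ]))]
[([276.6, 158.2], 0.91, array([0.4303, 0.2021, 0.029 ])), ([446.2, 302.6], 0.79, array([0.5747, 0.4321, 0.029 ]))]
[([454.0, 262.0], 0.82, array([0.5123, 0.4174, 0.029 ])), ([269.0, 277.8], 0.57, array([0.6709, 0.0541, 0.029 ])), ([362.1, 218.4], 0.52, array([0.4388, 0.2068, 0.029 ]))]
expected lip [0.4336 0.2013] [[360.1962 216.4616]]
```

View pics/w3.png

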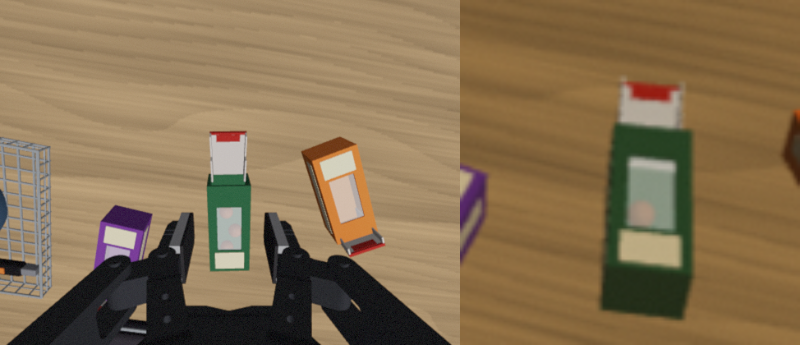

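The spout is fully out: the lip sits at left-view (228,135), about (0.430, 0.202), as expected. The interface has no direct tilt, but a small tilt earlier came from a joint limit. So in free air I'll test how the arm behaves past its reach.

Call:
arm_command --hand '[8.5, 8.5, 8.5, 8.5, 8.5, 8.5, 8.5, 8.5, 8.5, 8.5]' --pt "-5 0 -2" --pt "-10 0 -4" --pt "-15 0 -4" --pt "-20 0 -4" --pt "-25 0 -4" --pt "-30 0 -4" --pt "-36 0 -4" --pt "-36 0 -4" --pt "-36 0 -4" --pt "-36 0 -4" --yaw '[0, 0, 0, 0, 0, 0, 0, 0, 0, 0]'

```text
clock: 9.35
eef_pos: [0.7602, 0.2405, 0.2543]
orientation: [0.23, -3.112, -0.029]
ft_force: [9.5, 2.5, 6.6]
finger_gap: 0.0849
grasp_force: 0.0
```

```bash
python3 -c "
from h import *; rep()"
```

```text
t 9.35 tcp [0.7602 0.2405 0.2543] f,side(mm) -265.7366776201183 -12.675296874631595 toolx ang -2.9936194250806656 tilt [-0.0222  0.0168 -0.9996] F [9.5461 2.4987 6.6327] q [0.1969 0.9691 1.3677 1.9879 0.0208 0.0489]
```

Call:
arm_command --hand '[8.5, 8.5, 8.5, 8.5, 8.5]' --pt "-10 0 0" --pt "-10 0 0" --pt "-10 0 0" --pt "-10 0 0" --pt "-10 0 0" --yaw '[0, 0, 0, 0, 0]'

```text
clock: 9.85
eef_pos: [0.8136, 0.2433, 0.2201]
orientation: [-0.23, 3.082, 0.047]
ft_force: [-1.5, -0.2, 0.7]
finger_gap: 0.0851
grasp_force: 0.0
```

```bash
python3 -c "
from h import *; rep()"
```

```text
t 9.85 tcp [0.8136 0.2433 0.2201] f,side(mm) -318.90032268733165 -18.30710041136955 toolx ang -2.993339126797756 tilt [ 0.048   0.034  -0.9983] F [-1.4894 -0.2394  0.7195] q [0.1865 1.0116 1.3669 1.8725 0.0245 0.0382]
```

The arm accepts a compromised tilt at a joint limit, and the tilt then persists. Pitch fits q2−q3+q4, so reaching high against q4's upper limit should lean the tool outward. Gripping at about 21° lean and turning half round about the tool axis would then tip the carton about 42°, reversibly. I'm trying the lean in free air.

Call:
arm_command --hand '[8.5, 8.5, 8.5, 8.5, 8.5, 8.5, 8.5, 8.5, 8.5, 8.5]' --pt "5 0 -50" --pt "5 0 -50" --pt "5 0 -50" --pt "5 0 -50" --pt "5 0 -50" --pt "5 0 -50" --pt "5 0 -50" --pt "5 0 -50" --pt "5 0 -50" --pt "5 0 -50" --yaw '[0, 0, 0, 0, 0, 0, 0, 0, 0, 0]'

```text
clock: 10.85
eef_pos: [0.6656, 0.1998, 0.4489]
orientation: [-0.223, 3.011, 0.058]
ft_force: [0.5, 0.2, 0.0]
finger_gap: 0.085
grasp_force: 0.0
```

```bash
python3 -c "
from h import *; rep()"
```

```text
t 10.85 tcp [0.6656 0.1998 0.4489] f,side(mm) -165.9260077341364 -37.964444208945096 toolx ang -2.9953215683475007 tilt [ 0.1178  0.0473 -0.9919] F [0.5024 0.2111 0.0488] q [0.1631 0.7038 1.3662 2.1089 0.0276 0.0167]
```

Call:
arm_command --hand '[8.5, 8.5, 8.5, 8.5, 8.5, 8.5]' --pt "4 0 -25" --pt "4 0 -25" --pt "4 0 -25" --pt "4 0 -25" --pt "4 0 -25" --pt "4 0 -25" --yaw '[0, 0, 0, 0, 0, 0]'

```text
clock: 11.45
eef_pos: [0.6352, 0.1968, 0.512]
orientation: [-0.214, 2.919, 0.069]
ft_force: [-0.2, 0.9, -0.2]
finger_gap: 0.0847
grasp_force: 0.0
```

```bash
python3 -c "
from h import *; rep()"
```

```text
t 11.45 tcp [0.6352 0.1968 0.512 ] f,side(mm) -135.43102392282907 -36.1962542294413 toolx ang -2.9983352881603 tilt [ 0.2085  0.0617 -0.9761] F [-0.2071  0.8651 -0.2219] q [0.1666 0.6101 1.3659 2.1089 0.0263 0.0228]
```

Call:
arm_command --hand '[8.5, 8.5, 8.5, 8.5, 8.5]' --pt "8 0 -50" --pt "8 0 -50" --pt "8 0 -50" --pt "8 0 -50" --pt "8 0 -50" --yaw '[0, 0, 0, 0, 0]'

```text
clock: 11.95
eef_pos: [0.5983, 0.1964, 0.5716]
orientation: [-0.206, 2.827, 0.079]
ft_force: [-0.1, -0.2, 0.2]
finger_gap: 0.0852
grasp_force: 0.0
```

Call:
arm_command --hand '[8.5, 8.5, 8.5, 8.5]' --pt "8 0 -50" --pt "8 0 -50" --pt "8 0 -50" --pt "8 0 -50" --yaw '[0, 0, 0, 0]'

```text
clock: 12.35
eef_pos: [0.558, 0.196, 0.6245]
orientation: [-0.198, 2.739, 0.089]
ft_force: [0.5, 0.1, 0.5]
finger_gap: 0.0853
grasp_force: 0.0
```

```bash
python3 -c "
from h import *; rep()"
```

```text
t 12.35 tcp [0.558  0.196  0.6245] f,side(mm) -59.02492814125338 -24.746431716025434 toolx ang -3.004605103112001 tilt [ 0.3778  0.0895 -0.9216] F [0.5198 0.0618 0.4753] q [0.1925 0.4298 1.3664 2.109  0.0156 0.0512]
```

The tool now leans 22.9° outward, so a half turn gives about 45.7°. Plan:

1. Grip the carton leaning, lift it and half-turn it. That brings the nose outward and up, with the balls safe at the rear.
2. Press it flat on its rear edge, so the nose points outward.
3. Regrip, carry it to the bowl and half-turn to pour.

```bash
cat >> h.py <<'E'
def goto(P,az=None):
    "offset in cm (tool axes) to world TCP P; yaw to bring tool x to the lean plane (sign: az=+1 outward, -1 inward)"
    s,R=rep(); print("offset cm",100*R.T@(np.array(P)-s["eef_pos"]))
    d=np.array([R[0,2],R[1,2],0]); v=R.T@d; print("lean deg",np.degrees(np.hypot(*d[:2])),"az",np.arctan2(d[1],d[0]),"yaw to toolx outward",np.arctan2(v[1],v[0]))
E
python3 -c "
from h import *; goto((.5277,.214,.104))
t=eyes.snapshot('top'); 
for r in spotter.outline_of(t,'carton'): m=r['region']; print(r['extent'],t['image'][m].mean(0),onz(t,np.argwhere(m).mean(0)[::-1],.04))"
```

```text
t 12.35 tcp [0.558  0.196  0.6245] f,side(mm) -59.02492814125338 -24.746431716025434 toolx ang -3.004605103112001 tilt [ 0.3778  0.0895 -0.9216] F [0.5198 0.0618 0.4753] q [0.1925 0.4298 1.3664 2.109  0.0156 0.0512]
offset cm [22.6707  0.4487 46.9886]
lean deg 22.243541939134428 az 0.2327089124357023 yaw to toolx outward 3.053338588580962
[244.2, 109.1, 36.7, 65.8] [129.7894  98.2792 126.1396] [0.6373 0.0731 0.04  ]
[104.6, 170.0, 54.7, 62.0] [ 82.2885 113.3875 158.2726] [0.4944 0.3645 0.04  ]
[191.3, 203.7, 20.2, 29.6] [135.9769 140.2682 157.9787] [0.4617 0.2044 0.04  ]
```

Call:
arm_command --hand '[8.5, 8.5, 8.5, 8.5, 8.5, 8.5, 8.5, 8.5, 8.5, 8.5, 8.5, 8.5]' --pt "22.7 0.4 47" --pt "22.7 0.4 47" --pt "22.7 0.4 47" --pt "22.7 0.4 47" --pt "22.7 0.4 47" --pt "22.7 0.4 47" --pt "22.7 0.4 47" --pt "22.7 0.4 47" --pt "22.7 0.4 47" --pt "22.7 0.4 47" --pt "22.7 0.4 47" --pt "22.7 0.4 47" --yaw '[-0.09, -0.09, -0.09, -0.09, -0.09, -0.09, -0.09, -0.09, -0.09, -0.09, -0.09, -0.09]'

```text
clock: 13.65
eef_pos: [0.531, 0.2114, 0.1568]
orientation: [-0.321, 2.729, 0.063]
ft_force: [2.7, 0.5, -1.0]
finger_gap: 0.0852
grasp_force: 0.0
```

```bash
python3 -c "
from h import *; goto((.5655,.223,.012))
p=eyes.snapshot('wrist');cv2.imwrite('pics/w4.png',p['image'])
print([(r['at'],r['conf'],onz(p,r['at'],.029)) for r in spotter.spot_point(p,'spout_lip')])
"
```

```text
t 13.65 tcp [0.531  0.2114 0.1568] f,side(mm) -34.828281219179466 -5.322913195549691 toolx ang -2.9071578347238036 tilt [ 0.375   0.0888 -0.9228] F [ 2.6527  0.4649 -1.0386] q [ 0.2373  0.1367 -0.5241  0.5143 -0.0018  0.0026]
offset cm [ 2.2374  0.336  14.7536]
lean deg 22.081241452165948 az 0.23256577665126704 yaw to toolx outward -3.139867987799296
[([306.9, 4.3], 0.92, array([0.4316, 0.2052, 0.029 ])), ([98.6, 284.0], 0.82, array([0.7718, 0.0401, 0.029 ])), ([492.1, 234.7], 0.79, array([0.5829, 0.4534, 0.029 ])), ([283.2, 157.6], 0.27, array([0.5421, 0.2177, 0.029 ]))]
```

View pics/w4.png

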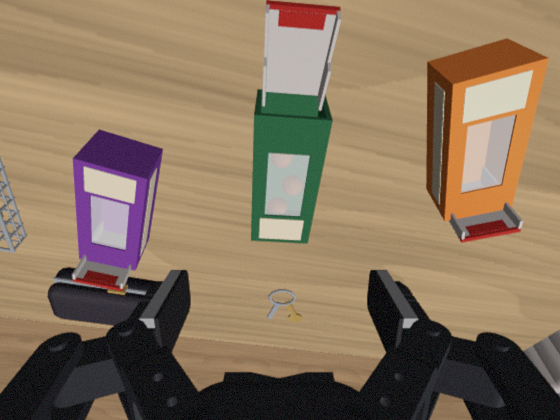

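The three balls are visible in the green carton at (285,180), and the fingers straddle its line. I'm going down along the tool axis and gripping.

Call:
arm_command --hand '[8.5, 8.5, 8.5, 8.5, 8.5, 5, 5, 5, 5, 5, 5]' --pt "2.2 0.3 4" --pt "2.2 0.3 8" --pt "2.2 0.3 12" --pt "2.2 0.3 14.5" --pt "2.2 0.3 14.5" --pt "2.2 0.3 14.5" --pt "2.2 0.3 14.5" --pt "2.2 0.3 14.5" --pt "2.2 0.3 14.5" --pt "2.2 0.3 14.5" --pt "2.2 0.3 14.5" --yaw '[0, 0, 0, 0, 0, 0, 0, 0, 0, 0, 0]' --grip_force 40

```text
clock: 14.85
eef_pos: [0.5674, 0.2233, 0.0202]
orientation: [-0.321, 2.724, 0.065]
ft_force: [-2.7, 1.9, 9.3]
finger_gap: 0.0563
grasp_force: 40.0
```

```bash
python3 -c "
from h import *; goto((.62,.235,.16))"
```

```text
t 14.85 tcp [0.5674 0.2233 0.0202] f,side(mm) -72.58593614975767 0.7278539074209376 toolx ang -2.9069941821980088 tilt [ 0.3799  0.0906 -0.9206] F [-2.6646  1.8817  9.2965] q [ 0.2431  0.3626 -0.6722  0.1347 -0.0035  0.0078]
offset cm [-10.4213  -0.0917 -10.7627]
lean deg 22.377382567122915 az 0.23404180486252293 yaw to toolx outward -3.141080198678843
```

Call:
arm_command --hand '[5, 5, 5, 5, 5, 5, 5, 5, 5, 5, 5, 5]' --pt "-1 0 -2.3" --pt "-2.3 0 -5.5" --pt "-3.9 0 -9.2" --pt "-5.5 0 -12" --pt "-5.5 0 -12" --pt "-5.5 0 -12" --pt "-5.5 0 -12" --pt "-5.5 0 -12" --pt "-5.5 0 -12" --pt "-5.5 0 -12" --pt "-5.5 0 -12" --pt "-5.5 0 -12" --yaw '[0, 0, 0.1, 0.25, 0.4, 0.55, 0.7, 0.85, 1.0, 1.15, 1.3, 1.45]'

```text
clock: 16.05
eef_pos: [0.5699, 0.2237, 0.1509]
orientation: [1.632, 2.331, 0.429]
ft_force: [0.5, 0.4, -3.1]
finger_gap: 0.0563
grasp_force: 44.3
```

Call:
arm_command --hand '[5, 5, 5, 5, 5, 5, 5, 5, 5, 5, 5, 5]' --pt "0 0 0" --pt "0 0 0" --pt "0 0 0" --pt "0 0 0" --pt "0 0 0" --pt "0 0 0" --pt "0 0 0" --pt "0 0 0" --pt "0 0 0" --pt "0 0 0" --pt "0 0 0" --pt "0 0 0" --yaw '[0.15, 0.3, 0.45, 0.6, 0.75, 0.9, 1.05, 1.2, 1.35, 1.5, 1.65, 1.65]'

```text
clock: 17.25
eef_pos: [0.57, 0.2238, 0.1507]
orientation: [-3.015, -0.415, -0.611]
ft_force: [0.0, -0.1, -3.2]
finger_gap: 0.0563
grasp_force: 44.4
```

```bash
python3 -c "
from h import *; s,R=rep(); print(s['finger_gap'],s['grasp_force']);goto((.62,.235,.10))
q=eyes.snapshot('scene'); c=proj(q,s['eef_pos'])[0].astype(int); print(c)
cv2.imwrite('pics/w5.png',cv2.resize(q['image'][max(0,c[1]-110):c[1]+90,max(0,c[0]-130):c[0]+130],(780,600)))"
```

```text
t 17.25 tcp [0.57   0.2238 0.1507] f,side(mm) -75.2654849180469 0.743994785027121 toolx ang 0.27695777121967946 tilt [ 0.3774  0.0894 -0.9217] F [ 0.0267 -0.0567 -3.2499] q [ 0.243   0.2065 -0.4529  0.5131 -0.004   3.1103]
0.056347971071584284 44.354920420028066
t 17.25 tcp [0.57   0.2238 0.1507] f,side(mm) -75.2654849180469 0.743994785027121 toolx ang 0.27695777121967946 tilt [ 0.3774  0.0894 -0.9217] F [ 0.0267 -0.0567 -3.2499] q [ 0.243   0.2065 -0.4529  0.5131 -0.004   3.1103]
offset cm [2.7496 0.1727 6.6633]
lean deg 22.220821431183346 az 0.23257046396553574 yaw to toolx outward 0.04091725959322921
[366 220]
```

View pics/w5.png

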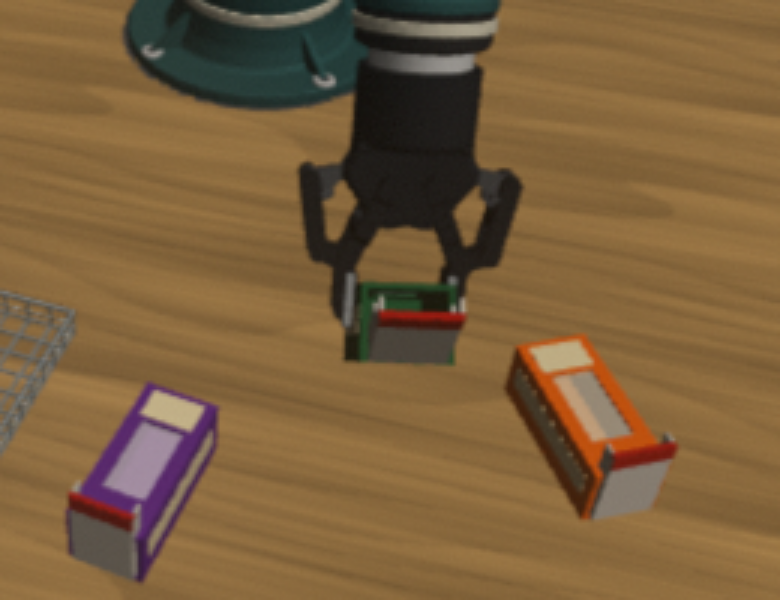

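The carton is held nose outward and up, spout open at (415,330), with nothing lost. I'm lowering it until the rear edge nearly touches, then pressing flat while drawing it outward.

Call:
arm_command --hand '[5, 5, 5, 5, 5]' --pt "-3 0 3" --pt "-5 0 5.5" --pt "-6.9 0 7.1" --pt "-6.9 0 7.1" --pt "-6.9 0 7.1" --yaw '[0, 0, 0, 0, 0]'

```text
clock: 17.8
eef_pos: [0.536, 0.2126, 0.0577]
orientation: [-3.015, -0.424, -0.61]
ft_force: [-0.5, -0.1, -3.5]
finger_gap: 0.0561
grasp_force: 42.4
```

Call:
arm_command --hand '[5, 5, 5, 5, 5, 5, 5]' --pt "0 0 0" --pt "0.3 0 0.5" --pt "0.6 0 1.1" --pt "1.05 0 1.6" --pt "1.5 0 2.1" --pt "1.95 0 2.6" --pt "2.4 0 3.1" --yaw '[0, 0, 0, 0, 0, 0, 0]' --grip_force 20

```text
clock: 18.5
eef_pos: [0.5698, 0.2219, 0.038]
orientation: [-3.014, -0.419, -0.611]
ft_force: [-1.8, 2.8, 0.6]
finger_gap: 0.0559
grasp_force: 21.1
```

```bash
python3 -c "
from h import *; s,R=rep(); print(s['finger_gap'],s['grasp_force'],s['wrist_torque'])
q=eyes.snapshot('scene'); c=proj(q,s['eef_pos'])[0].astype(int); print(c)
cv2.imwrite('pics/w6.png',cv2.resize(q['image'][max(0,c[1]-60):c[1]+60,max(0,c[0]-80):c[0]+80],(640,480)))"
```

```text
t 18.5 tcp [0.5698 0.2219 0.038 ] f,side(mm) -74.79258266099193 -1.0743342901604405 toolx ang 0.2800237225834918 tilt [ 0.3771  0.0897 -0.9218] F [-1.8387  2.8184  0.6212] q [ 0.2392  0.3386 -0.6398  0.1943 -0.0021  3.1039]
0.05589295569438123 21.102394759655 [0.5033 0.8356 0.0935]
[358 257]
```

View pics/w6.png

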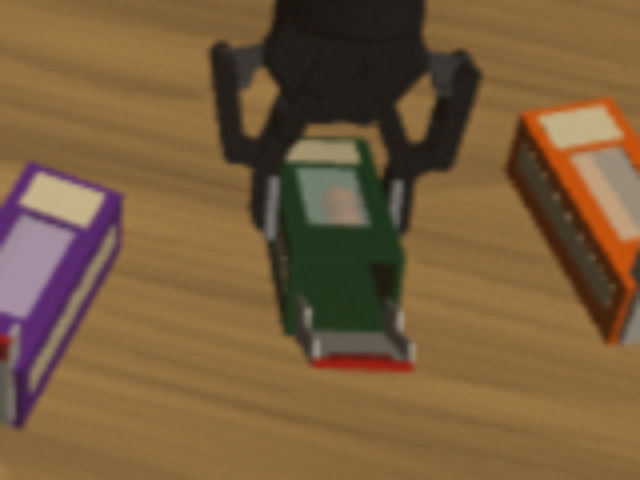

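The carton is pivoting flat, with the spout at (360,350) still out. I'm finishing the flattening and then opening.

Call:
arm_command --hand '[5, 5, 5, 5, 5, 5, 8.5, 8.5, 8.5]' --pt "0.7 0 0.9" --pt "1.35 0 1.8" --pt "1.8 0 2.5" --pt "1.9 0 2.9" --pt "1.9 0 3.0" --pt "1.9 0 3.0" --pt "1.8 0 2.8" --pt "1.8 0 2.8" --pt "1.8 0 2.8" --yaw '[0, 0, 0, 0, 0, 0, 0, 0, 0]'

```text
clock: 19.45
eef_pos: [0.5958, 0.2286, 0.0191]
orientation: [-3.015, -0.419, -0.611]
ft_force: [-0.2, -0.4, 0.1]
finger_gap: 0.0849
grasp_force: 0.0
```

```bash
python3 -c "
from h import *; s,R=rep(); print(s['finger_gap'],s['grasp_force'],s['wrist_torque'])
q=eyes.snapshot('scene');t=eyes.snapshot('top'); c=proj(q,s['eef_pos'])[0].astype(int); print(c)
print('lip z .029',[(r['at'],r['conf'],onz(q,r['at'],.029)) for r in spotter.spot_point(q,'spout_lip')],[(r['at'],r['conf'],onz(t,r['at'],.029)) for r in spotter.spot_point(t,'spout_lip')])
cv2.imwrite('pics/w7.png',np.hstack([cv2.resize(q['image'][max(0,c[1]-60):c[1]+60,max(0,c[0]-50):c[0]+50],(400,480)),cv2.resize(t['image'][80:200,150:250],(400,480))]))"
```

```text
t 19.45 tcp [0.5958 0.2286 0.0191] f,side(mm) -101.44549079998133 1.4686229356640386 toolx ang 0.2795917146748082 tilt [ 0.3768  0.0892 -0.922 ] F [-0.1903 -0.4045  0.0846] q [ 0.2402  0.4009 -0.6015  0.1708 -0.003   3.1052]
0.08493859739702697 0.0 [-0.0489  0.3541  0.0141]
[358 273]
lip z .029 [([455.1, 260.1], 0.89, array([0.5061, 0.4195, 0.029 ])), ([266.9, 278.9], 0.83, array([0.6749, 0.0509, 0.029 ])), ([368.4, 321.0], 0.61, array([0.7111, 0.2668, 0.029 ]))] [([109.4, 176.5], 0.65, array([0.5558, 0.4238, 0.029 ])), ([178.8, 111.0], 0.61, array([0.7126, 0.2661, 0.029 ])), ([265.9, 108.9], 0.57, array([0.7191, 0.0606, 0.029 ]))]
```

View pics/w7.png

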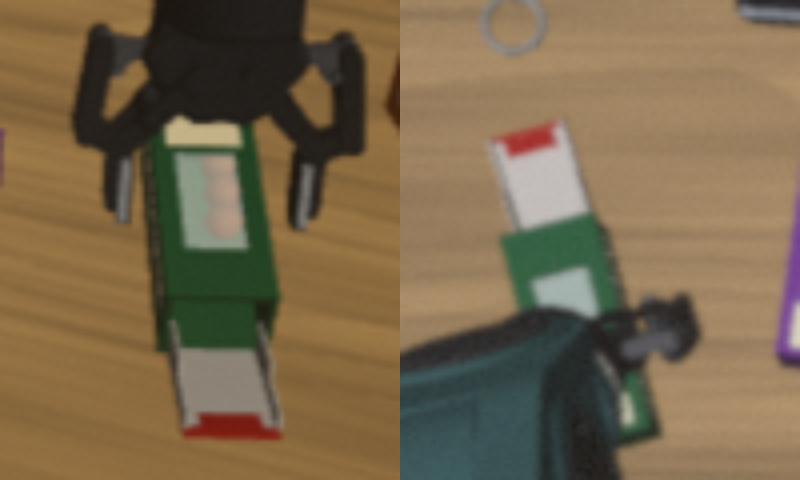

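Flat on the console: nose outward, spout fully out, with the lip at (0.712, 0.266) in both views. All three balls are in the window at (222,200). Regripping.

Call:
arm_command --hand '[5, 5, 5, 5, 5]' --pt "0 0 0" --pt "0 0 0" --pt "0 0 0" --pt "0 0 0" --pt "0 0 0" --yaw '[0, 0, 0, 0, 0]' --grip_force 45

```text
clock: 20.15
eef_pos: [0.5956, 0.2285, 0.0194]
orientation: [-3.015, -0.419, -0.611]
ft_force: [-2.4, -2.6, 4.7]
finger_gap: 0.0553
grasp_force: 47.3
```

```bash
cat >> h.py <<'E'
B=np.array([.563,-.302])
def track(psis,lips,R0,p0,lt):
    "tool offsets (cm) & yaw so the lip goes to lips[i] with tool yawed by psis[i] from R0"
    for y,L in zip(psis,lips):
        Ri=R0@cv2.Rodrigues(np.array([0,0,float(y)]))[0]; P=np.array(L)-Ri@lt
        print("yaw %.2f"%y,"off",np.round(100*R0.T@(P-p0),1),"tcp",P,"low pitch",np.degrees(np.arcsin((Ri@np.load('n.npy'))[2])))
E
python3 -c "
from h import *; s,R=rep(); p=np.array(s['eef_pos']); print(s['finger_gap'],s['grasp_force'])
n=np.cross(R[:,1],[0,0,1]); n/=np.linalg.norm(n); n*=np.sign(n[0]); print('nose az',np.arctan2(n[1],n[0]))
lip=np.array([.712,.2665,.029]); print('az from tcp->lip',np.arctan2(*(lip-p)[[1,0]]))
np.save('n.npy',R.T@n); np.save('lt.npy',R.T@(lip-p)); lt=R.T@(lip-p)
print('lift',R.T@[0,0,1.])
# path: where carried pose (yaw 0) puts lip if pose at psi=-1.4 has lip over bowl
L=[B[0],B[1],.085]
track([-1.4,-1.8,-2.2,-2.6,-3.1],[L]*5,R,p,lt)"
```

```text
t 20.15 tcp [0.5956 0.2285 0.0194] f,side(mm) -101.2423203560872 1.3788605131388778 toolx ang 0.2796130661331511 tilt [ 0.3769  0.0891 -0.9219] F [-2.4314 -2.6004  4.7402] q [ 0.2401  0.4001 -0.6017  0.1713 -0.0031  3.1052]
0.05532537480620253 47.29092299938202
nose az 0.2724853744397115
az from tcp->lip 0.31552776827280565
lift [ 0.387   0.017  -0.9219]
yaw -1.40 off [-15.3  61.9 -15.8] tcp [ 0.5666 -0.4207  0.1167] low pitch -18.15490272938373
yaw -1.80 off [-10.7  61.6 -15.8] tcp [ 0.6066 -0.4056  0.1345] low pitch -26.943743138875494
yaw -2.20 off [ -6.6  59.4 -15.8] tcp [ 0.6375 -0.3748  0.1501] low pitch -35.41100170538883
yaw -2.60 off [ -3.6  55.9 -15.8] tcp [ 0.6544 -0.333   0.161 ] low pitch -42.114188842023495
yaw -3.10 off [ -2.2  50.3 -15.8] tcp [ 0.6519 -0.2755  0.1656] low pitch -45.55661301821338
```

Call:
arm_command --hand '[5, 5, 5, 5, 5, 5, 5, 5, 5, 5, 5, 5]' --pt "1.2 0 -2.8" --pt "2.7 0.1 -6.5" --pt "4.3 0.2 -10.2" --pt "5.4 0.2 -12.9" --pt "4.9 1.5 -13.1" --pt "4.2 4 -13.3" --pt "3.2 7 -13.6" --pt "2.1 10.5 -14" --pt "1.1 14 -14.4" --pt "0 17.5 -14.8" --pt "-1.1 21 -15.1" --pt "-2.2 24.5 -15.5" --yaw '[0, 0, 0, 0, 0, 0, 0, 0, 0, 0, 0, 0]'

```text
clock: 21.35
eef_pos: [0.582, -0.0284, 0.1558]
orientation: [-3.015, -0.418, -0.606]
ft_force: [1.3, 0.4, -2.9]
finger_gap: 0.0551
grasp_force: 51.2
```

Call:
arm_command --hand '[5, 5, 5, 5, 5, 5, 5, 5, 5, 5, 5, 5]' --pt "-1.1 3.5 -0.4" --pt "-2.2 7 -0.7" --pt "-3.3 10.5 -1.1" --pt "-4.3 14 -1.5" --pt "-5.4 17.5 -1.9" --pt "-6.5 21 -2.2" --pt "-7.6 24.5 -2.6" --pt "-8.7 28 -3" --pt "-9.8 31.5 -3.4" --pt "-10.7 34.5 -3.7" --pt "-11.3 36.5 -3.9" --pt "-11.6 37.5 -4" --yaw '[0, 0, 0, 0, 0, 0, 0, 0, 0, 0, 0, 0]'

```text
clock: 22.55
eef_pos: [0.5654, -0.4226, 0.1537]
orientation: [-3.014, -0.415, -0.607]
ft_force: [-0.4, -0.1, -3.9]
finger_gap: 0.0552
grasp_force: 51.2
```

Call:
arm_command --hand '[5, 5, 5, 5, 5, 5, 5, 5, 5, 5]' --pt "0 0 0" --pt "0 0 0" --pt "0 0 0" --pt "0 0 0" --pt "0 0 0" --pt "0 0 0" --pt "0 0 0" --pt "0 0 0" --pt "0 0 0" --pt "0 0 0" --yaw '[-0.07, -0.14, -0.21, -0.28, -0.35, -0.42, -0.49, -0.56, -0.63, -0.63]'

```text
clock: 23.55
eef_pos: [0.5661, -0.4201, 0.1549]
orientation: [2.696, 1.314, 0.589]
ft_force: [-0.6, -0.2, -4.1]
finger_gap: 0.0551
grasp_force: 51.2
```

```bash
python3 -c "
from h import *; s,R=rep(); p=np.array(s['eef_pos']); print(s['finger_gap'],s['grasp_force']); lt=np.load('lt.npy')
t=eyes.snapshot('top'); q=eyes.snapshot('scene')
print('lip pred',R@lt+p,proj(t,R@lt+p),proj(q,R@lt+p))
for c in (t,q):
  print([(r['at'],r['conf']) for r in spotter.spot_point(c,'spout_lip')])
  for r in spotter.outline_of(c,'grey_bowl'): m=r['region'];print(r['extent'],c['image'][m].mean(0))
cv2.imwrite('pics/w8.png',np.hstack([t['image'][100:300,300:500],q['image'][100:300,40:240]]).repeat(2,0).repeat(2,1)[:, :800])"
```

```text
t 23.55 tcp [ 0.5661 -0.4201  0.1549] f,side(mm) 29.863646706372464 -634.4932849583219 toolx ang 0.946743682355431 tilt [ 0.3755  0.0906 -0.9224] F [-0.579  -0.1874 -4.0888] q [-0.8983  0.4614 -0.0162  0.9182  0.3578  1.3679]
0.05509573143397079 51.22663736343384
lip pred [ 0.6417 -0.3232  0.1535] [[450.6928 127.6811]] [[102.7932 187.5297]]
[([449.1, 128.9], 0.72), ([111.6, 179.2], 0.63), ([262.8, 109.7], 0.47)]
[399.0, 144.3, 58.5, 61.8] [105.7597 103.2792 103.1031]
[([452.3, 260.9], 0.82), ([269.1, 277.4], 0.73), ([101.9, 188.7], 0.72)]
[112.5, 181.0, 58.6, 44.7] [71.9262 75.9288 77.9006]
[159.3, 137.4, 49.8, 35.8] [ 17.1673  27.3607 128.5167]
```

View pics/w8.png

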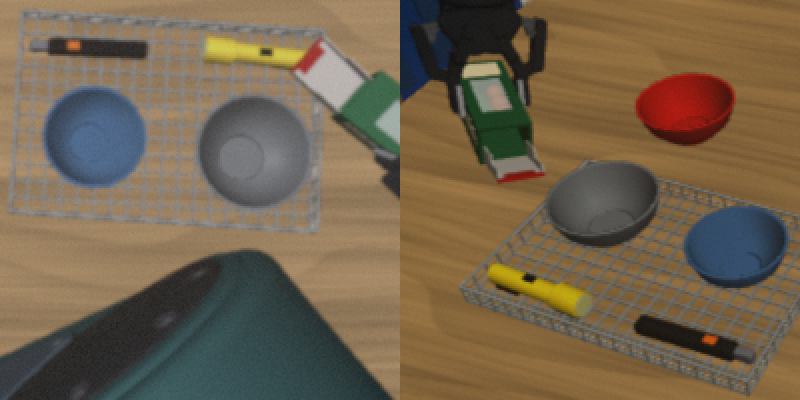

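The lip at (312,55) in the left view matches the prediction within 2 px. The grey bowl is at about (0.556, -0.307), free and undisturbed. Computing the pour track that keeps the lip over the bowl.

```bash
python3 -c "
from h import *; s,R=rep(); p=np.array(s['eef_pos']); lt=np.load('lt.npy'); n=np.load('n.npy')
ys=[-.3,-.6,-.7]+list(-.7-.13*np.arange(1,14))+[-2.43]
L=[]
for y in ys:
    Ri=R@cv2.Rodrigues(np.array([0,0,float(y)]))[0]; d=(Ri@n)[:2]; d/=np.linalg.norm(d)
    L.append([.556-.02*d[0],-.307-.02*d[1],.095 if y>-1 else .085])
track(ys,L,R,p,lt)"
```

```text
t 23.85 tcp [ 0.5666 -0.4208  0.1558] f,side(mm) 29.563018768853908 -635.2621274047605 toolx ang 0.9448098249354503 tilt [ 0.3764  0.0894 -0.9221] F [ 0.2396  0.3225 -4.1176] q [-0.8985  0.4613 -0.0142  0.9189  0.3578  1.3701]
yaw -0.30 off [-6.5 -5.   1.9] tcp [ 0.5004 -0.438   0.1066] low pitch -8.956148526963965
yaw -0.60 off [-4.7 -1.4  2.1] tcp [ 0.5374 -0.4462  0.119 ] low pitch -14.580327963953291
yaw -0.70 off [-3.9 -0.4  2.1] tcp [ 0.5499 -0.4463  0.1234] low pitch -16.636527058357558
yaw -0.83 off [-2.7  0.8  2.2] tcp [ 0.5661 -0.4446  0.1293] low pitch -19.404280060211896
yaw -0.96 off [-1.3  1.9  2.3] tcp [ 0.5818 -0.4406  0.1351] low pitch -22.24572974839608
yaw -1.09 off [-0.1  2.5  3.3] tcp [ 0.597  -0.4345  0.1309] low pitch -25.12289274660534
yaw -1.22 off [1.5 3.2 3.4] tcp [ 0.6113 -0.4263  0.1365] low pitch -27.995377403872286
yaw -1.35 off [3.2 3.7 3.5] tcp [ 0.6245 -0.4162  0.1419] low pitch -30.819839449455973
yaw -1.48 off [4.9 3.9 3.6] tcp [ 0.6363 -0.4042  0.1468] low pitch -33.54944156470576
yaw -1.61 off [6.7 3.9 3.7] tcp [ 0.6467 -0.3906  0.1514] low pitch -36.13346795602797
yaw -1.74 off [8.4 3.7 3.8] tcp [ 0.6553 -0.3756  0.1554] low pitch -38.5173248718762
yaw -1.87 off [10.2  3.3  3.9] tcp [ 0.662  -0.3592  0.1588] low pitch -40.64324573320988
yaw -2.00 off [11.9  2.6  3.9] tcp [ 0.6667 -0.3419  0.1615] low pitch -42.45207134060746
yaw -2.13 off [13.4  1.7  4. ] tcp [ 0.6691 -0.3239  0.1636] low pitch -43.88640783341063
yaw -2.26 off [14.9  0.6  4.1] tcp [ 0.6692 -0.3055  0.165 ] low pitch -44.89517591215333
yaw -2.39 off [16.2 -0.7  4.1] tcp [ 0.667  -0.2871  0.1655] low pitch -45.43902055901267
yaw -2.43 off [16.6 -1.2  4.1] tcp [ 0.6658 -0.2815  0.1656] low pitch -45.50881378719356
```

Call:
arm_command --hand '[5, 5, 5, 5, 5, 5, 5, 5, 5, 5, 5]' --pt "-1 0 0.2" --pt "-2 -0.2 0.5" --pt "-3 -0.4 0.9" --pt "-3.6 -0.5 1.3" --pt "-3.9 -0.5 1.7" --pt "-3.9 -0.4 2" --pt "-3.9 -0.4 2.1" --pt "-3.9 -0.4 2.1" --pt "-3.9 -0.4 2.1" --pt "-3.9 -0.4 2.1" --pt "-3.9 -0.4 2.1" --yaw '[-0.1, -0.2, -0.3, -0.4, -0.5, -0.6, -0.7, -0.7, -0.7, -0.7, -0.7]'

```text
clock: 24.95
eef_pos: [0.5499, -0.4467, 0.1239]
orientation: [2.007, 2.075, 0.49]
ft_force: [-0.0, 0.4, -3.0]
finger_gap: 0.0552
grasp_force: 51.2
```

```bash
python3 -c "
from h import *; s,R=rep(); p=np.array(s['eef_pos']); lt=np.load('lt.npy'); n=np.load('n.npy'); print('lip',R@lt+p,s['finger_gap'])
ys=list(-.145*np.arange(1,13))
L=[]
for y in ys:
    Ri=R@cv2.Rodrigues(np.array([0,0,float(y)]))[0]; d=(Ri@n)[:2]; d/=np.linalg.norm(d)
    L.append([.556-.02*d[0],-.307-.02*d[1],.095-.001*min(10,-y*10)])
track(ys,L,R,p,lt)"
```

```text
t 24.95 tcp [ 0.5499 -0.4467  0.1239] f,side(mm) 50.14105931878249 -658.2246422740674 toolx ang 1.619589558469286 tilt [ 0.3767  0.0891 -0.922 ] F [-0.0138  0.3965 -2.9597] q [-0.9439  0.4955 -0.0441  0.8712  0.3654  0.6229]
lip [ 0.5539 -0.3273  0.0955] 0.05522313505508015
yaw -0.14 off [0.2 1.8 0.3] tcp [ 0.5678 -0.4442  0.1285] low pitch -19.73494621843202
yaw -0.29 off [0.6 3.7 0.5] tcp [ 0.5853 -0.4394  0.1336] low pitch -22.91528238840564
yaw -0.43 off [1.3 5.4 0.7] tcp [ 0.602  -0.4319  0.1386] low pitch -26.128580918866056
yaw -0.58 off [2.3 7.  1. ] tcp [ 0.6174 -0.4219  0.1432] low pitch -29.317643493122784
yaw -0.72 off [3.5 8.5 1.2] tcp [ 0.6314 -0.4095  0.1475] low pitch -32.420398377709695
yaw -0.87 off [4.9 9.8 1.5] tcp [ 0.6436 -0.395   0.1513] low pitch -35.36905081175374
yaw -1.01 off [ 6.5 10.9  1.7] tcp [ 0.6537 -0.3786  0.1547] low pitch -38.08972724606001
yaw -1.16 off [ 8.3 11.8  1.8] tcp [ 0.6615 -0.3606  0.1586] low pitch -40.50320930468844
yaw -1.30 off [10.2 12.4  1.9] tcp [ 0.6668 -0.3413  0.1617] low pitch -42.52752014798606
yaw -1.45 off [12.2 12.8  1.9] tcp [ 0.6693 -0.3211  0.1639] low pitch -44.083057126462414
yaw -1.59 off [14.3 12.8  2. ] tcp [ 0.6688 -0.3006  0.1652] low pitch -45.10037466458113
yaw -1.74 off [16.3 12.5  2. ] tcp [ 0.6655 -0.2802  0.1656] low pitch -45.52948191606818
```

Call:
arm_command --hand '[5, 5, 5, 5, 5, 5, 5, 5, 5, 5, 5, 5]' --pt "0.2 1.8 0.3" --pt "0.6 3.7 0.5" --pt "1.3 5.4 0.7" --pt "2.3 7 1" --pt "3.5 8.5 1.2" --pt "4.9 9.8 1.5" --pt "6.5 10.9 1.7" --pt "8.3 11.8 1.8" --pt "10.2 12.4 1.9" --pt "12.2 12.8 1.9" --pt "14.3 12.8 2" --pt "16.3 12.5 2" --yaw '[-0.145, -0.29, -0.435, -0.58, -0.725, -0.87, -1.015, -1.16, -1.305, -1.45, -1.595, -1.74]'

```text
clock: 26.15
eef_pos: [0.6651, -0.2794, 0.1654]
orientation: [-0.287, 2.731, 0.071]
ft_force: [-0.0, -0.5, -3.6]
finger_gap: 0.0551
grasp_force: 51.3
```

Call:
arm_command --hand '[5, 5, 5, 5, 5, 5, 5, 5, 5, 5]' --pt "0 0 0" --pt "0 0 0" --pt "0 0 0" --pt "0 0 0" --pt "0 0 0" --pt "0 0 0" --pt "0 0 0" --pt "0 0 0" --pt "0 0 0" --pt "0 0 0" --yaw '[0, 0, 0, 0, 0, 0, 0, 0, 0, 0]'

```text
clock: 27.15
eef_pos: [0.6649, -0.2804, 0.1652]
orientation: [-0.28, 2.732, 0.072]
ft_force: [-0.5, -1.0, -3.1]
finger_gap: 0.0552
grasp_force: 51.3
```

```bash
python3 -c "
from h import *; s,R=rep(); p=np.array(s['eef_pos']); lt=np.load('lt.npy'); print('lip',R@lt+p,s['finger_gap'])
t=eyes.snapshot('top'); q=eyes.snapshot('scene')
for c in (t,q):
  for b in ('ball1','spout_lip'): print(b,[(np.round(r['at']),round(r['conf'],2)) for r in spotter.spot_point(c,b)])
cv2.imwrite('pics/w9.png',np.hstack([t['image'][100:300,320:520],q['image'][120:320,40:240]]).repeat(2,0).repeat(2,1)[:, :800])"
```

```text
t 27.15 tcp [ 0.6649 -0.2804  0.1652] f,side(mm) -89.61107288912503 -512.0787457120506 toolx ang -2.9396413009584905 tilt [ 0.3766  0.0892 -0.9221] F [-0.4607 -1.0441 -3.1276] q [-0.63    0.4301 -0.0487  0.8255  0.2984 -0.7941]
lip [ 0.5751 -0.3035  0.0846] 0.05523070013347683
ball1 [(array([422., 175.]), 0.5), (array([426., 177.]), 0.42), (array([419., 181.]), 0.4)]
spout_lip [(array([423., 169.]), 0.56), (array([265., 110.]), 0.44)]
ball1 [(array([137., 217.]), 0.62), (array([152., 210.]), 0.47), (array([142., 216.]), 0.46)]
spout_lip [(array([452., 261.]), 0.63), (array([270., 279.]), 0.57), (array([139., 196.]), 0.49)]
```

View pics/w9.png

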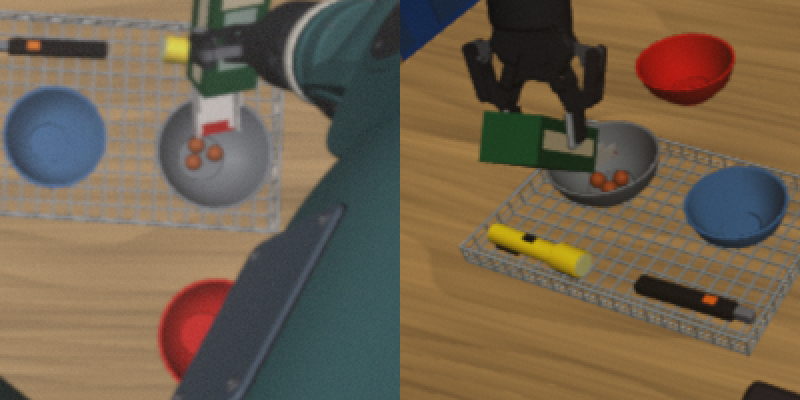

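All three balls lie in the grey bowl, at left view (205,152) and right view (608,180). I'm lifting clear and turning the carton level again.

Call:
arm_command --hand '[5, 5, 5, 5, 5, 5, 5, 5, 5, 5, 5, 5]' --pt "-1.2 0 -2.8" --pt "-2.7 0 -6.4" --pt "-4.2 0 -10" --pt "-4.2 0 -10" --pt "-4.2 0 -10" --pt "-4.2 0 -10" --pt "-4.2 0 -10" --pt "-4.2 0 -10" --pt "-4.2 0 -10" --pt "-4.2 0 -10" --pt "-4.2 0 -10" --pt "-4.2 0 -10" --yaw '[0, 0, 0.1, 0.24, 0.38, 0.52, 0.66, 0.8, 0.94, 1.08, 1.22, 1.36]'

```text
clock: 28.65
eef_pos: [0.6651, -0.2816, 0.2736]
orientation: [1.558, 2.374, 0.415]
ft_force: [-0.1, 0.3, -3.2]
finger_gap: 0.0553
grasp_force: 51.3
```

Call:
arm_command --hand '[5, 5, 5, 5, 5, 5, 5, 5, 5, 5, 5, 5]' --pt "0 0 0" --pt "0 0 0" --pt "0 0 0" --pt "0 0 0" --pt "0 0 0" --pt "0 0 0" --pt "0 0 0" --pt "0 0 0" --pt "0 0 0" --pt "0 0 0" --pt "0 0 0" --pt "0 0 0" --yaw '[0.14, 0.28, 0.42, 0.56, 0.7, 0.84, 0.98, 1.12, 1.26, 1.4, 1.54, 1.68]'

```text
clock: 29.85
eef_pos: [0.6651, -0.2815, 0.2736]
orientation: [-3.014, -0.456, -0.612]
ft_force: [0.3, -0.1, -3.8]
finger_gap: 0.0553
grasp_force: 51.3
```

```bash
python3 -c "
from h import *; s,R=rep(); n=R@np.load('n.npy'); print('nose',n); 
c=R.T@np.array([0,0,1.]); k=np.load('n.npy')
from scipy.optimize import minimize_scalar
f=lambda y:(R@cv2.Rodrigues(np.array([0,0,float(y)]))[0]@k)[2]
print([(y,f(y)) for y in (0,.03,.05,.07,.1)])
goto((.59,.2,.10)); goto((.59,.2,.021))"
```

```text
t 29.85 tcp [ 0.6651 -0.2815  0.2736] f,side(mm) -89.65929265540738 -513.2265461193819 toolx ang 0.3058487071057052 tilt [ 0.3766  0.0893 -0.9221] F [ 0.2568 -0.0927 -3.8297] q [-0.6312  0.3926  0.1878  1.0999  0.2988  2.2504]
nose [ 0.9568  0.2907 -0.0008]
[(0, np.float64(-0.000802103739428565)), (0.03, np.float64(-0.00024241324574974342)), (0.05, np.float64(-4.755778189990221e-05)), (0.07, np.float64(4.581205874050884e-06)), (0.1, np.float64(-0.0001848337135853455))]
t 29.85 tcp [ 0.6651 -0.2815  0.2736] f,side(mm) -89.65929265540738 -513.2265461193819 toolx ang 0.3058487071057052 tilt [ 0.3766  0.0893 -0.9221] F [ 0.2568 -0.0927 -3.8297] q [-0.6312  0.3926  0.1878  1.0999  0.2988  2.2504]
offset cm [  0.0644 -48.6918  17.4823]
lean deg 22.174280362754338 az 0.23287447655291169 yaw to toolx outward 0.06730550206341693
t 29.85 tcp [ 0.6651 -0.2815  0.2736] f,side(mm) -89.65929265540738 -513.2265461193819 toolx ang 0.3058487071057052 tilt [ 0.3766  0.0893 -0.9221] F [ 0.2568 -0.0927 -3.8297] q [-0.6312  0.3926  0.1878  1.0999  0.2988  2.2504]
offset cm [ -2.9861 -48.8974  24.7667]
lean deg 22.174280362754338 az 0.23287447655291169 yaw to toolx outward 0.06730550206341693
```

Call:
arm_command --hand '[5, 5, 5, 5, 5, 5, 5, 5, 5, 5, 5, 5]' --pt "0.9 -51.4 17.7" --pt "0.9 -51.4 17.7" --pt "0.9 -51.4 17.7" --pt "0.9 -51.4 17.7" --pt "0.9 -51.4 17.7" --pt "0.9 -51.4 17.7" --pt "0.9 -51.4 17.7" --pt "0.9 -51.4 17.7" --pt "0.9 -51.4 17.7" --pt "0.9 -51.4 17.7" --pt "0.9 -51.4 17.7" --pt "0.9 -51.4 17.7" --yaw '[0.026, 0.026, 0.026, 0.026, 0.026, 0.026, 0.026, 0.026, 0.026, 0.026, 0.026, 0.026]'

```text
clock: 31.05
eef_pos: [0.5854, 0.2319, 0.0974]
orientation: [-3.013, -0.432, -0.606]
ft_force: [0.1, -1.0, -2.6]
finger_gap: 0.0553
grasp_force: 51.5
```

```bash
python3 -c "
from h import *; goto((.59,.2285,.0215))"
```

```text
t 31.05 tcp [0.5854 0.2319 0.0974] f,side(mm) -91.76458943429043 6.305774960176043 toolx ang 0.28848341301692587 tilt [ 0.3735  0.0917 -0.9231] F [ 0.0945 -1.0203 -2.6464] q [ 0.2493  0.2886 -0.5033  0.3842 -0.0032  3.1054]
offset cm [-2.5999  0.3218  7.1465]
lean deg 22.03305850245838 az 0.24082944156642874 yaw to toolx outward 0.04399451398927577
```

Call:
arm_command --hand '[5, 5, 5, 5, 5, 5, 5]' --pt "-1 0.1 2.5" --pt "-1.9 0.2 4.8" --pt "-2.4 0.3 6.2" --pt "-2.6 0.3 6.8" --pt "-2.6 0.3 7.1" --pt "-2.7 0.3 7.25" --pt "-2.7 0.3 7.3" --yaw '[0, 0, 0, 0, 0, 0, 0]'

```text
clock: 31.75
eef_pos: [0.5926, 0.2243, 0.0224]
orientation: [-3.014, -0.425, -0.612]
ft_force: [-0.3, -0.0, -3.0]
finger_gap: 0.0557
grasp_force: 51.5
```

Call:
arm_command --hand '[5, 5, 5, 5, 8.5, 8.5, 8.5, 8.5]' --pt "0 0 0.15" --pt "-0.1 0 0.25" --pt "-0.1 0 0.35" --pt "-0.1 0 0.35" --pt "-0.1 0 0.35" --pt "-0.1 0 0.35" --pt "-0.1 0 0.35" --pt "-0.1 0 0.35" --yaw '[0, 0, 0, 0, 0, 0, 0, 0]' --grip_force 20

```text
clock: 32.55
eef_pos: [0.5927, 0.2243, 0.0181]
orientation: [-3.015, -0.425, -0.611]
ft_force: [0.1, 0.2, 0.6]
finger_gap: 0.0848
grasp_force: 0.0
```

Call:
arm_command --hand '[8.5, 8.5, 8.5, 8.5, 8.5, 8.5, 8.5, 8.5]' --pt "0 0 -3" --pt "0 0 -7" --pt "0 0 -11" --pt "-4 0 -15" --pt "-8 0 -17" --pt "-12 0 -19" --pt "-12 0 -20" --pt "-12 0 -20" --yaw '[0, 0, 0, 0, 0, 0, 0, 0]'

```text
clock: 33.35
eef_pos: [0.4108, 0.1754, 0.1574]
orientation: [-3.014, -0.425, -0.614]
ft_force: [0.4, 0.6, -1.6]
finger_gap: 0.0846
grasp_force: 0.0
```

```bash
python3 -c "
from h import *; s,R=rep(); print(s['finger_gap'])
q=eyes.snapshot('scene'); t=eyes.snapshot('top')
for c,z in ((t,.029),(q,.029)): print([(r['at'],r['conf'],onz(c,r['at'],z)) for r in spotter.spot_point(c,'spout_lip')])
cv2.imwrite('pics/w10.png',np.hstack([cv2.resize(q['image'][120:340,60:420],(800,489))]))"
```

```text
t 33.35 tcp [0.4108 0.1754 0.1574] f,side(mm) 89.54059925708887 -21.965997328384326 toolx ang 0.2840420641607042 tilt [ 0.379   0.0898 -0.921 ] F [ 0.4406  0.5596 -1.6129] q [ 0.2168 -0.0813 -0.7535  0.4985  0.0062  3.0796]
0.08456986733890201
[([262.4, 110.6], 0.54, array([0.715 , 0.0689, 0.029 ])), ([109.6, 177.1], 0.44, array([0.5544, 0.4233, 0.029 ]))]
[([366.0, 318.6], 0.93, array([0.7072, 0.2616, 0.029 ])), ([454.5, 258.1], 0.7, array([0.5006, 0.4182, 0.029 ])), ([267.9, 275.6], 0.67, array([0.6662, 0.0501, 0.029 ]))]
```

View pics/w10.png

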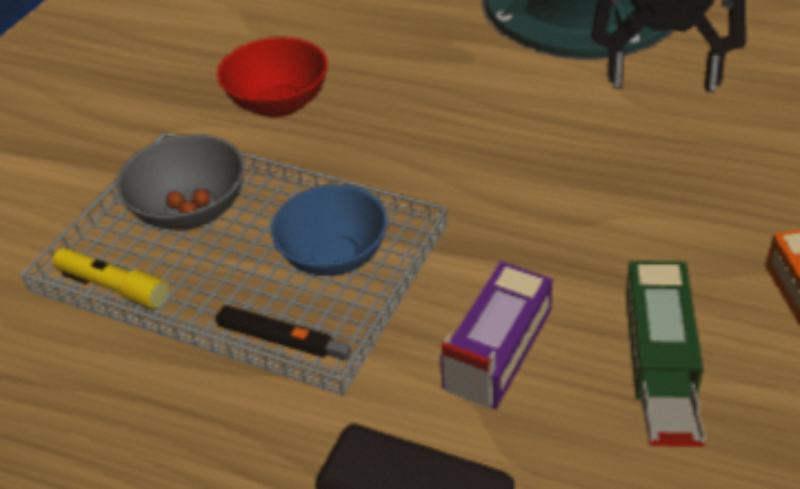

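The three balls are in the grey bowl at (187,200). The green carton lies flat and empty at (665,330) with its spout out, and the gripper is clear at (665,60).

```bash
python3 -c "
from h import *; print(ctrl.job_done())"
```

```text
the job is handed in; nothing more can be done
None
```

The job is handed in at about 33 s of the 64 s allowed: the spout was pulled fully out on the console, all three cedar balls are in the grey bowl in its place in the tray, and the carton lies flat on its base on the console (turned end for end, nose away from the robot).

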